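# Close a plaster mould and hold its clamp plunger half way down

## Robot

A 7-joint arm with a two-finger parallel gripper is mounted at the origin on the work surface. World frame = base frame: x ahead of the robot, y to its left, z up, the work surface at z = 0. Lengths are in m, angles in rad, forces in N, time in s.
With the tool pointing down it reaches from about 0.4 to 0.85 m from the base axis. Payload 10.4 kg.
Tool frame: the origin (TCP) lies midway between the tips of the shut fingers; the grasp point (between the pads) lies 19 mm behind it (tcp_to_grasp is the distance from the TCP to the grasp point, in m); z points along the fingers, y is the line along which they close (so a half turn about z gives the same grasp; the last joint's range is limited). The gripper opens to 85 mm and grips with 20 to 120 N. Pads are 22 mm wide; open, the fingers measure 114 mm over their backs; the gripper's body (76 mm by 85 mm) begins 54 mm behind the grasp point. The pads swing forward as they close: fully open they stand 13 mm farther back than shut.
Start: joints at [-1.293, 0.332, -0.065, 1.46, 0.022, 1.35, -0.088], TCP at [0.185, 0.597, 0.205] pointing down, gripper open.
Joint ranges: [-2.6, 2.6], [-0.5, 2.12], [-1.47, 1.34], [0.16, 2.42], [-1.27, 4.41], [0.06, 2.06], [-2.6, 2.6]. Speed limits (rad/s): [2.22, 2.22, 2.79, 2.79, 3.14, 3.14, 3.14].

## Interface

Orientations are given as a unit quaternion [w, x, y, z].
In Python, from rig import * gives the robot as it stands.
- The arm moves only by the tool servo_tool, never from a script. Its argument "plan" is a list of rows, each a list of 3 entries, a list of its own where there are three numbers: the turn, a rotation vector about the tool's x, y, z in rad, then the shift along the tool's x, y, z in mm, then the opening, from 0 (shut) to 1 (fully open). In form: [[[ax, ay, az], [x, y, z], hand], ...]. A call has 1 to 10 rows; each row shifts and turns the commanded pose from where the row before left it, along the tool's axes as they then stand; what a row does not reach is not made up. A row lasts 1/10 s, in which the tool goes at most 50 mm and 8.59 degrees, less where a joint would pass 70% of its speed; a pose out of reach is approached as far as the arm can. A call is refused whole if a number of a shift passes 50 or a number of a turn 0.15, either way. A call with a gripper value outside its range is refused whole. The fingers move at their own pace and stop on an object; "grip_force" is the grip in N (left out, the last holds). Time passes only in rows, so rows that do not move let the fingers close. It gives the time, the measured TCP pose, the force, the opening and the grip force at its end, in the units of the state.
- get_obs(): the state, without advancing time (a new reading comes with each control period).
- capture(name): name is "side" or "top" or "wrist"; returns a dict with "color" (400x640x3 uint8, red, green, blue), "vertical_fov" (degrees; the focal length in pixels is half the picture's height over the tangent of half this angle, whatever the lens; pixels are square), "cx", "cy" (the principal point, pixels), "eye" and "attitude" of the camera in the world. Camera axes: x right, y down, z forward; pixel columns grow to the right and rows downward; lengths in m; the calibration is good to about 2 mm. A picture is of the moment at which its call begins. There is no depth.
- sign_off(): hands the job in; it is judged then, once.
The state is a dict: "time": time; "joint_pos": joint angles; "joint_velocities": joint speeds; "effort": joint torques, N m; "tcp_pos": TCP position; "tcp_rot": TCP orientation; "wrist_force": force on the tool from outside, world axes, zero at the start; "wrist_torque": the same for the moment, N m; "opening": finger opening in m; "grip_force": force on a finger pad.
Only numpy, scipy, OpenCV 4.12 (cv2) and the standard library are available. Lean on these libraries where they do the work, as an engineer would, in place of code of your own. Each camera call takes 0.05 s, during which the arm holds its last target. There are 200 camera calls.

## Task

Close the casting mould in its jig: lower the loose upper half over the two brass pins, either way round, until it rests flush on the lower half, without dropping it, and let go of it. Then push the red palm plunger down half way, so that its top is level with the green band on the post beside it (12 mm of its 24 mm travel; never down to its stop, that would chip the plaster), and finish while still holding it there, so that I can strap the mould. Leave everything else on the table where it is.

Things in the scene. Friction and masses are not known exactly. Their poses are not given: they have to be found in the camera images.
- half: Loose upper mould half: white plaster plate 130 (its x) x 120 (its y) x 18 mm thick, about 0.3 to 0.55 kg, lying flat on the wooden board. Origin: centre of its underside. Two through holes of 14 mm diameter at x = -50 and +50 mm, y = 0. On its top, centred, stands a wooden grip bar 64 mm long (along x), 20 mm wide (y) and 44 mm high, from 18 to 62 mm above the origin. A half turn about z makes no difference.
- jig: Fixed jig: plywood base 170 (its x) x 285 mm (its y), 15 mm thick. Origin on the table, z up. On it stand the lower mould half (centred at y = +75 mm), the red plunger (axis at x = 0, y = -85 mm) and between them a grey guide block, 50 mm wide in x, from y = -51 to +1 mm, top 76 mm above the table.
- tongue_tip (a point): Lower front edge of the brass tongue (30 mm wide, 8 mm thick) in the grey guide block. It slides out toward the jig's +y, 1.5 mm for each mm of plunger travel, from y = +4 mm at rest; it passes 3 mm above the top of the seated upper half and locks over its edge, but hits its side if it is not seated.
- band (a point): Centre of the gauge post (white, 10 x 18 mm, top 100 mm above the table), at the middle of its green band, which is 87 to 95 mm above the table; 40 mm toward the jig's +x from the plunger axis. Plunger half way: the cap's top is level with this point.
- seat (a point): Centre of the top face of the fixed lower mould half (white plaster block 130 x 120 mm, top 40 mm above the table), where the upper half's origin belongs; axes as the jig's. Two brass pins, 10 mm diameter, stand at x = -50 and +50 mm, y = 0 from here, 28 mm tall with the last 8 mm tapering to 4 mm diameter.
- palm (a joint): Downward travel of the red palm plunger: 0 up at rest, 0.024 m at its stop, 0.012 half way. Its spring returns it: about 3 N to start it, 8 N half way, 13 N at the stop.
- palm_top (a point): Centre of the top of the red plunger cap (46 mm diameter, 14 mm thick); it moves with it: 103 mm above the table at rest, 91 mm half way.
- board: Fixed wooden board 280 (its x) x 240 mm, 12 mm thick, with 10 mm high lips on three edges; the upper half starts on it. Origin: centre of its underside, on the table.
- pot: Bystander: loose grey clay-coloured cup, 80 mm diameter, 65 mm high; origin under its centre.
- bowl: Bystander: loose blue bowl, 110 mm diameter, 50 mm high; origin under its centre.
- glaze: Bystander: loose terracotta-coloured jar with white cap, 60 mm diameter, 90 mm high; origin under its centre.
- slip: Bystander: loose blue jar with yellow cap, 60 mm diameter, 90 mm high; origin under its centre.
- brush: Bystander: loose broad flat brush, about 160 mm long, with wooden handle, lying along its x on the table to the right of the jig.
- block: Bystander: loose wooden block 90 x 50 x 25 mm lying on the table; origin under its centre.
Not all that is in view belongs to the job. Leave any orange or purple look-alike of the half alone.

How it is judged:
On the way, in this order (a step that is already met when the one before it is completed fails the run):
1. the upper half rests flush on the lower half over both pins, let go, with the plunger still up (horizontal distance between half and seat below 0.0035 m and z of half in the frame of seat between -0.002 and 0.002 m and angle between the x axis of half and the x axis of jig, either way round below 0.07 rad and angle between half's own z axis and vertical below 0.03 rad and contact force between each of the arm, the fingers and half below 0.3 N and value of joint palm below 0.003 m), for 0.2 s.
2. the robot holds the plunger half way down (8 to 16 mm) with the mould shut (horizontal distance between half and seat below 0.0035 m and z of half in the frame of seat between -0.002 and 0.002 m and angle between the x axis of half and the x axis of jig, either way round below 0.07 rad and angle between half's own z axis and vertical below 0.03 rad and value of joint palm between 0.008 and 0.016 m and contact force between any of the fingers, the arm and jig above 2 N), for 0.3 s.
At the end, for the whole second after the job is handed in: The upper half lies flush on the lower half (within 2 mm in height, 3.5 mm sideways, 0.07 rad in yaw, 0.03 rad in tilt), untouched by the robot and at rest; the robot presses the plunger with over 2 N and keeps it still at 8 to 16 mm of travel through the last second (all of step 2 and contact force between each of the arm, the fingers and half below 0.3 N and linear speed of half below 0.02 m/s and velocity of joint palm between -0.01 and 0.01 m/s); the arm keeps its last pose, push and grip.
It fails at once if the plunger is pushed to its stop (over 21 mm) (value of joint palm above 0.021 m).
It fails at once if the upper half is dropped onto the pins or the lower half (faster than 0.4 m/s within 40 mm above its seat) (horizontal distance between half and seat below 0.03 m and z of half in the frame of seat between -0.005 and 0.04 m and linear speed of half above 0.4 m/s).
It fails at once if a bystander is moved by more than 20 mm (distance of any of pot, bowl, glaze, slip, brush, block from where it was at the start of the episode above 0.02 m).
It also fails if it takes over 51 s, if anything falls off the work surface, if the arm or the gripper's body presses on something with over 40 N, if the wrist force passes 120 N, or if a joint passes its speed limit or range.

## Working session

There is one attempt and no reset: what is moved stays moved. The work goes in short steps, Python scripts to look and compute and a tool call to move; the robot and the scene stay as the last step left them, time stands still between calls to the robot, and variables do not carry over. Pictures are saved under pics/ and viewed, at most 10 in all, crops included, and the job is handed in when it is done.

Besides the shell and the picture viewer there is one more tool, called in YAML: its name, and indented under it one key for each argument. servo_tool: Moves the arm, as the interface text tells. Its arguments: {"type":"object","properties":{"plan":{"type":"array","items":{"type":"array"}},"grip_force":{"type":"number"}},"required":["plan"]}

```bash
ls; mkdir -p pics; python3 - <<'E'
from rig import *
import cv2
for n in("top","side"):
    c=capture(n); cv2.imwrite(f"pics/{n}0.png",c["color"][:,:,::-1])
    print(n,{k:v for k,v in c.items() if k!="color"})
print(get_obs())
E
```

```text
pics
top {'vertical_fov': 50.917395869172964, 'cx': 322.17304153891615, 'cy': 199.7250901278389, 'eye': array([0.28788354, 0.06412093, 1.23406506]), 'attitude': array([-0.06136102,  0.70764496, -0.70146281,  0.05850956])}
side {'vertical_fov': 46.725525758006455, 'cx': 327.6937978506053, 'cy': 202.9996195211009, 'eye': array([-0.49963877,  1.07876048,  1.07008137]), 'attitude': array([ 0.17840919, -0.3216077 ,  0.82478971, -0.42948876])}
{'time': 0.1, 'joint_pos': array([-1.29259969,  0.33282036, -0.06472817,  1.46088334,  0.02157941,
        1.3498842 , -0.0885126 ]), 'joint_velocities': array([-0.00086059,  0.00018617,  0.00036525, -0.00222131,  0.00064406,
       -0.00063486, -0.00034601]), 'effort': array([ 3.17060963e-03, -6.26737046e+01,  5.03929693e-02, -3.92431068e+01,
        1.63065159e-02,  6.75004529e-03, -6.05317814e-05]), 'tcp_pos': array([0.18504483, 0.59658207, 0.20407586]), 'tcp_rot': array([-8.27461131e-05,  1.49817462e-01,  9.88713460e-01, -6.45118541e-04]), 'wrist_force': array([ 0.26332316, -0.67458876,  0.56505491]), 'wrist_torque': array([ 0.03250439, -0.01047704, -0.009261  ]), 'grip_force': 0.0, 'opening': 0.08533554819191469}
```

View pics/top0.png

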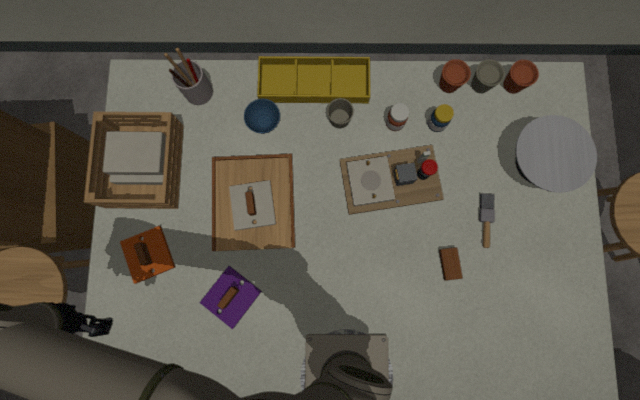

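View pics/side0.png

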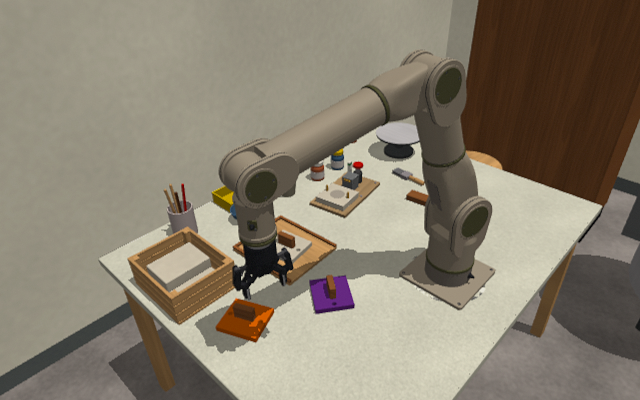

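The top view shows the white half with its grip bar at about (252,205) on the wooden board, and the jig at (390,180) with the red cap at (428,168). The look-alikes are orange (148,254), purple (230,297) and white slabs in the crate (135,150). The half that fits is the one at (252,205): white plaster, grip bar, lying on the board. I'll confirm it in an enlarged crop.

```bash
python3 - <<'E'
import cv2,numpy as np
im=cv2.imread("pics/top0.png")
a=cv2.resize(im[170:240,215:295],None,fx=5,fy=5,interpolation=cv2.INTER_CUBIC)  # 400x350
b=cv2.resize(im[140:220,335:447],None,fx=7,fy=7,interpolation=cv2.INTER_CUBIC) #784x560
b=cv2.resize(im[145:215,337:447],None,fx=5,fy=5,interpolation=cv2.INTER_CUBIC)
o=np.zeros((350,800,3),np.uint8);o[:,:400]=a;o[:,400:]=b[:,:400]
a=cv2.resize(im[172:236,220:284],None,fx=5.5,fy=5.5,interpolation=cv2.INTER_CUBIC)
b=cv2.resize(im[145:209,365:445],None,fx=5.5,fy=5.5,interpolation=cv2.INTER_CUBIC)
o=np.hstack([a,b]);o=np.clip(o*1.4,0,255).astype(np.uint8)
cv2.imwrite("pics/crop1.png",o);print(o.shape)
E
```

```text
(352, 792, 3)
```

View pics/crop1.png

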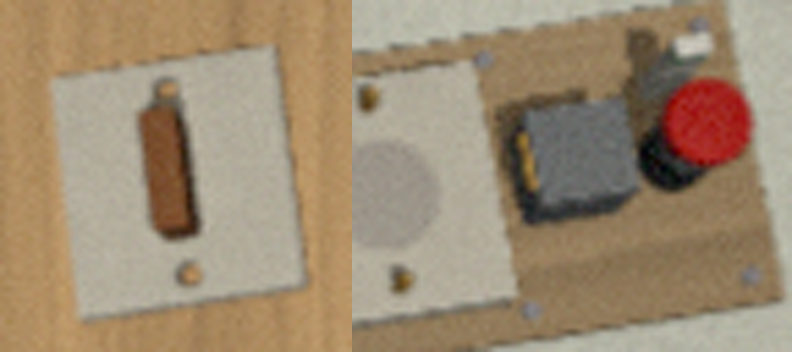

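The crop confirms the white half, with a grip bar and two holes at crop (166,88) and (190,272). The jig shows pins at (370,97) and (402,278), the cap at (707,122) and the post at (692,44), so jig +x points roughly up in the image.

```bash
cat > h.py <<'E'
import numpy as np
from scipy.spatial.transform import Rotation as R
from scipy.optimize import least_squares
def rot(q): return R.from_quat(np.roll(q,-1))
TOP=dict(vertical_fov=50.917395869172964,cx=322.17304153891615,cy=199.7250901278389,eye=np.array([0.28788354,0.06412093,1.23406506]),attitude=np.array([-0.06136102,0.70764496,-0.70146281,0.05850956]))
def proj(c,P):
    p=rot(c["attitude"]).inv().apply(np.atleast_2d(P)-c["eye"]); f=200/np.tan(np.radians(c["vertical_fov"]/2))
    return np.c_[c["cx"]+f*p[:,0]/p[:,2],c["cy"]+f*p[:,1]/p[:,2]]
def ray(c,uv,z):
    f=200/np.tan(np.radians(c["vertical_fov"]/2))
    d=rot(c["attitude"]).apply([(uv[0]-c["cx"])/f,(uv[1]-c["cy"])/f,1]); return c["eye"]+d*(z-c["eye"][2])/d[2]
def place(s,P):
    P=np.atleast_2d(P).astype(float); o=P.copy(); a=s[2]; o[:,0]=s[0]+np.cos(a)*P[:,0]-np.sin(a)*P[:,1]; o[:,1]=s[1]+np.sin(a)*P[:,0]+np.cos(a)*P[:,1]; return o
def fit(c,P,uv,s0):
    r=least_squares(lambda s:(proj(c,place(s,P))-uv).ravel(),s0,loss="soft_l1"); return r.x,(proj(c,place(r.x,P))-uv).round(1)
E
python3 - <<'E'
from h import *
cr=lambda p,o:(np.array(p)+.5)/5.5-.5+np.array(o)
z=.030
P=np.array([[.065,.06,z],[.065,-.06,z],[-.065,-.06,z],[-.065,.06,z],[.05,0,z],[-.05,0,z],[0,0,.074]])
uv=cr([(52,76),(274,46),(306,284),(82,318),(166,88),(190,272),(164,170)],(220,172))
print(ray(TOP,(252,205),.03)); print("half",fit(TOP,P,uv,[.4,.2,.1]))
P=np.array([[.065,.015,.04],[-.065,.015,.04],[.05,.075,.066],[-.05,.075,.066],[0,-.085,.103],[-.085,-.1425,.015]])
uv=cr([(13*5.5+400,62),(517,298),(370,97),(402,278),(707,122),(780,298)],(365-64,145))
print(uv); print("jig",fit(TOP,P,uv,[.45,-.1,.1]))
E
```

```text
[0.47694006 0.27352796 0.03      ]
half (array([0.47882135, 0.27356553, 0.15971241]), array([[-0.1,  0.3],
       [ 0.2, -0.3],
       [ 0.2,  0.1],
       [-0.4,  0.1],
       [ 0.2,  0.1],
       [-0. ,  0.2],
       [-0. , -0.6]]))
[[386.31818182 155.86363636]
 [394.59090909 198.77272727]
 [367.86363636 162.22727273]
 [373.68181818 195.13636364]
 [429.13636364 166.77272727]
 [442.40909091 198.77272727]]
jig (array([ 0.56305727, -0.14160965,  0.16265299]), array([[-0.3, -0. ],
       [-0.5,  0.2],
       [-0.2, -0.7],
       [ 0. ,  0.3],
       [-0. , -0. ],
       [ 4.2,  0.2]]))
```

servo_tool:
  plan:
    - [[0,0,-0.115],[0,0,0],1]
    - [[0,0,-0.115],[0,0,0],1]
    - [[0,0,-0.115],[0,0,0],1]
    - [[0,0,-0.115],[0,0,0],1]

```text
time: 0.5
tcp_pos: [0.1851, 0.5967, 0.2043]
tcp_rot: [-0.0, -0.082, 0.997, -0.0]
wrist_force: [0.4, 0.5, -0.6]
opening: 0.0852
grip_force: 0.0
```

servo_tool:
  plan:
    - [[0,0,0],[-12,-18,0],1]
    - [[0,0,0],[-24,-37,0],1]
    - [[0,0,0],[-24,-37,0],1]
    - [[0,0,0],[-24,-37,0],1]
    - [[0,0,0],[-24,-37,0],1]
    - [[0,0,0],[-24,-37,0],1]
    - [[0,0,0],[-24,-37,0],1]
    - [[0,0,0],[-24,-37,0],1]
    - [[0,0,0],[-24,-37,0],1]
    - [[0,0,0],[-35,-52,0],1]

```text
out of range; nothing moved
```

servo_tool:
  plan:
    - [[0,0,0],[-12,-18,0],1]
    - [[0,0,0],[-24,-37,0],1]
    - [[0,0,0],[-24,-37,0],1]
    - [[0,0,0],[-24,-37,0],1]
    - [[0,0,0],[-24,-37,0],1]
    - [[0,0,0],[-24,-37,0],1]
    - [[0,0,0],[-24,-37,0],1]
    - [[0,0,0],[-24,-37,0],1]
    - [[0,0,0],[-24,-37,0],1]
    - [[0,0,0],[-24,-37,0],1]

```text
time: 1.5
tcp_pos: [0.4667, 0.2849, 0.2046]
tcp_rot: [-0.0, -0.08, 0.997, -0.0]
wrist_force: [0.4, 1.2, -0.6]
opening: 0.0857
grip_force: 0.0
```

servo_tool:
  plan:
    - [[0,0,0],[-11,-15,0],1]
    - [[0,0,0],[0,0,0],1]
    - [[0,0,0],[0,0,0],1]

```text
time: 1.8
tcp_pos: [0.4787, 0.2737, 0.2045]
tcp_rot: [-0.0, -0.079, 0.997, 0.0]
wrist_force: [-1.0, 0.7, -0.4]
opening: 0.0855
grip_force: 0.0
```

```bash
cat >> h.py <<'E'
def togo(o,s,tool_yaw_off=0):
    """tool-axes shift (mm) and turn about tool z (rad) that put the tool over (x,y), closing axis along yaw s[2]+90deg"""
    T=rot(o["tcp_rot"]); d=T.inv().apply([s[0]-o["tcp_pos"][0],s[1]-o["tcp_pos"][1],0])*1000
    y=T.apply([0,1,0]); e=(s[2]+np.pi/2-np.arctan2(y[1],y[0])+np.pi/2)%np.pi-np.pi/2
    return d.round(1),round(-e,4),T.as_matrix()[:,2].round(4)
E
python3 - <<'E'
from rig import *
from h import *
import cv2,pickle
o=get_obs();print(o["tcp_pos"],togo(o,[.4788,.2736,.1597]))
c=capture("wrist");pickle.dump(c,open("w1.pkl","wb"));cv2.imwrite("pics/w1.png",c["color"][:,:,::-1]);print(c["eye"],c["attitude"],c["vertical_fov"],c["cx"],c["cy"])
E
```

```text
[0.47874238 0.27372981 0.20448532] (array([-0. , -0.1, -0. ]), np.float64(-0.0007), array([-8.e-04,  0.e+00, -1.e+00]))
[0.40863556 0.26330368 0.37416884] [0.09120533 0.64194388 0.75385025 0.10629882] 59.41987611819305 314.38062658541804 196.88486929686036
```

View pics/w1.png

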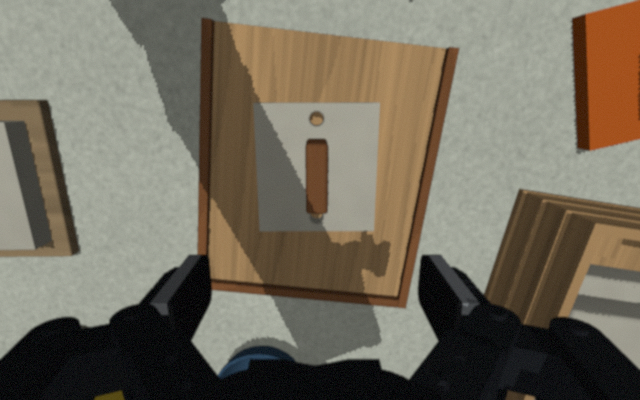

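The wrist view shows the half at corners (254,102), (380,102), (376,232) and (260,232), the open hole at (316,118), and the bar centred near x 317 between the fingers.

```bash
python3 - <<'E'
from h import *
import pickle
c=pickle.load(open("w1.pkl","rb"));z=.03
P=np.array([[-.065,-.06,z],[-.065,.06,z],[.065,.06,z],[.065,-.06,z],[-.05,0,z],[-.032,-.01,.074],[-.032,.01,.074],[.032,.01,.074],[.032,-.01,.074]])
uv=np.array([(254,102),(380,102),(376,232),(260,232),(316,118.5),(306,139.5),(327.5,139.5),(328,213),(306,213)])
print(fit(c,P[:5],uv[:5],[.48,.27,.16]));print(proj(c,place([.4788,.2736,.1597],P)).round(0))
# jig parts in top picture: sensitivity check
E
```

```text
(array([0.47867906, 0.27704592, 0.16692368]), array([[-0.4,  1.1],
       [ 0.1,  0.2],
       [-1.4, -1.7],
       [ 0.4, -1. ],
       [ 0.9,  0.3]]))
[[250. 102.]
 [377. 102.]
 [371. 230.]
 [257. 230.]
 [314. 118.]
 [302. 143.]
 [325. 143.]
 [325. 214.]
 [303. 214.]]
```

servo_tool:
  plan:
    - [[0,0,-0.003],[0,1.5,15],1]
    - [[0,0,0],[0,0,30],1]
    - [[0,0,0],[0,0,30],1]
    - [[0,0,0],[0,0,30],1]
    - [[0,0,0],[0,0,30],1]
    - [[0,0,0],[0,0,20],1]
    - [[0,0,0],[0,0,11],1]
    - [[0,0,0],[0,0,0],1]

```text
time: 2.65
tcp_pos: [0.4775, 0.2755, 0.0376]
tcp_rot: [-0.001, -0.082, 0.997, -0.0]
wrist_force: [-0.1, 0.7, -0.3]
opening: 0.0855
grip_force: 0.0
```

servo_tool:
  plan:
    - [[0,0,0],[0,0,0],0.5]
    - [[0,0,0],[0,0,0],0.3]
    - [[0,0,0],[0,0,0],0.2]
    - [[0,0,0],[0,0,0],0]
    - [[0,0,0],[0,0,0],0]
    - [[0,0,0],[0,0,0],0]
    - [[0,0,0],[0,0,0],0]
    - [[0,0,0],[0,0,0],0]
  grip_force: 60

```text
time: 3.45
tcp_pos: [0.4793, 0.2753, 0.0396]
tcp_rot: [0.0, -0.081, 0.997, 0.0]
wrist_force: [-1.3, -0.4, 5.2]
opening: 0.018
grip_force: 59.2
```

servo_tool:
  plan:
    - [[0,0,0],[0,0,-10],0]
    - [[0,0,0],[0,0,-25],0]
    - [[0,0,0],[0,0,-30],0]
    - [[0,0,0],[0,0,-30],0]
    - [[0,0,0],[0,0,-15],0]

```text
time: 3.95
tcp_pos: [0.4796, 0.2752, 0.1517]
tcp_rot: [0.001, -0.081, 0.997, 0.001]
wrist_force: [0.1, 1.0, -4.8]
opening: 0.0181
grip_force: 59.3
```

servo_tool:
  plan:
    - [[0,0,0],[-1,-15,0],0]
    - [[0,0,0],[-3,-32,0],0]
    - [[0,0,0],[-3,-40,0],0]
    - [[0,0,0],[-3,-40,0],0]
    - [[0,0,0],[-3,-40,0],0]
    - [[0,0,0],[-2,-30,0],0]
    - [[0,0,0],[-1,-13,0],0]
    - [[0,0,0],[0,0,0],0]
    - [[0,0,0],[0,0,0],0]
    - [[0,0,0],[0,0,0],0]

```text
time: 4.95
tcp_pos: [0.5281, 0.0718, 0.1484]
tcp_rot: [-0.0, -0.082, 0.997, 0.0]
wrist_force: [-0.3, 1.2, -4.2]
opening: 0.0183
grip_force: 59.4
```

```bash
python3 - <<'E'
from rig import *
from h import *
import cv2,pickle
o=get_obs();print(o["tcp_pos"],togo(o,[.5509,-.0676,.1627]),o["opening"],o["wrist_force"],o["wrist_torque"])
c=capture("wrist");t=capture("top");pickle.dump((o,c,t),open("w2.pkl","wb"));cv2.imwrite("pics/w2.png",cv2.cvtColor(c["color"],cv2.COLOR_RGB2BGR))
E
```

```text
[0.52808905 0.0718448  0.14842306] (array([ 3.000e-01, -1.413e+02, -1.000e-01]), np.float64(0.0017), array([-8.e-04,  5.e-04, -1.e+00])) 0.018319671382575963 [-0.27847254  1.1546976  -4.1616182 ] [ 0.04663516 -0.02912429 -0.01718591]
```

View pics/w2.png

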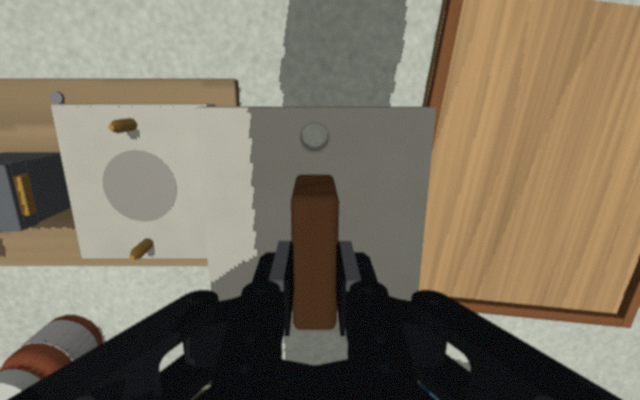

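The wrist view shows the held half with its near edge from (196,107) to (434,107) and a hole at (315,136). The lower half has corners (53,105) and (82,259), with pins near (123,125) and (142,249). I'll enlarge it for accuracy.

```bash
python3 - <<'E'
import cv2
im=cv2.imread("pics/w2.png")
a=cv2.resize(im[90:280,40:260],None,fx=3.5,fy=3.1,interpolation=cv2.INTER_CUBIC)
cv2.imwrite("pics/w2c.png",cv2.resize(im[92:272,45:255],None,fx=3.3,fy=3.3,interpolation=cv2.INTER_CUBIC))
E
```

```text
(no output)
```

View pics/w2c.png

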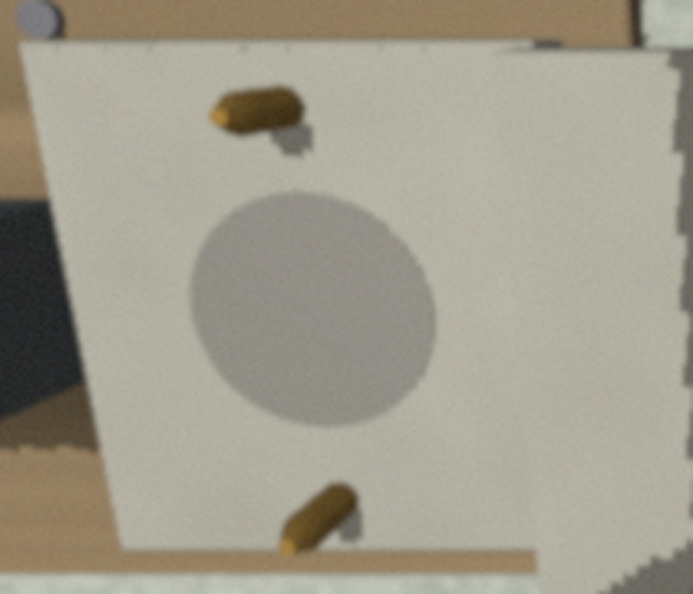

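```bash
python3 - <<'E'
from h import *
import pickle,cv2
o,c,t=pickle.load(open("w2.pkl","rb"))
cr=lambda p:(np.array(p)+.5)/3.3-.5+np.array((45,92))
uv=cr([(21,42),(121,549),(216,117),(289,547),(283,108),(341,501),(313,308)])
S=np.array([[-.065,-.06,.04],[.065,-.06,.04],[-.05,0,.068],[.05,0,.068],[-.05,0,.04],[.05,0,.04],[0,0,.04]])
s,r=fit(c,S,uv,[.551,-.068,.163]);print("seat",s,r.tolist())
z=o["tcp_pos"][2]-.0396+.012+.018
H=np.array([[-.065,.06,z],[-.05,0,z],[-.065,-.06,z],[-.032,-.01,z+.044],[-.032,.01,z+.044]])
# hole centre by ellipse, printed for check
g=cv2.cvtColor(c["color"],cv2.COLOR_RGB2GRAY)[118:155,295:336]
uvh=np.array([(434,107.5),(315,136),cr((500,48)),(292,195),(339,195)])
h,r=fit(c,H[:3],uvh[:3],[.53,.07,.163]);print("half",h,r.tolist(),"z",z)
print("bar proj",proj(c,place(h,H))[3:])
print("tcp yaw/to half",togo(o,h)); 
d=s-h;a=h[2];print("half->seat tool",togo(o,[o["tcp_pos"][0]+d[0],o["tcp_pos"][1]+d[1],0])[0],"dyaw",d[2])
uvt=proj(t,place(h,H));print("top proj",uvt[:3].round(1))
cv2.imwrite("pics/t2.png",cv2.resize(t["color"][150:230,270:400,::-1],None,fx=6,fy=6,interpolation=cv2.INTER_CUBIC))
E
```

```text
seat [ 0.55187982 -0.06853273  0.16753174] [[-1.2, -0.1], [0.1, 0.7], [0.6, 0.0], [-0.6, -0.3], [0.4, -0.3], [-0.0, -0.8], [0.3, 1.2]]
half [0.52730116 0.07243744 0.16000029] [[2.2, -0.3], [-0.0, 1.1], [-2.1, -0.3]] z 0.1388230553134445
bar proj [[289.92270425 194.63717701]
 [339.78143797 194.8968106 ]]
tcp yaw/to half (array([0.7, 0.7, 0. ]), np.float64(0.0044), array([-8.e-04,  5.e-04, -1.e+00]))
half->seat tool [-1.200e+00 -1.431e+02 -1.000e-01] dyaw 0.007531450351520724
top proj [[302.4 207.8]
 [324.  198.9]
 [347.3 201. ]]
```

View pics/t2.png

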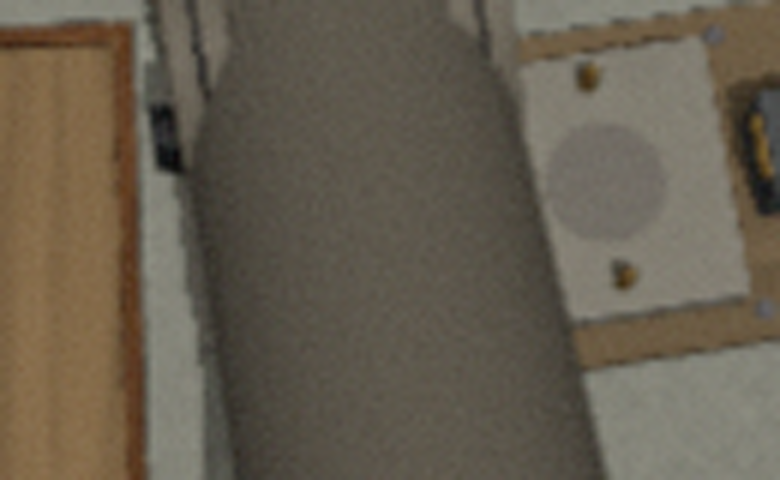

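servo_tool:
  plan:
    - [[0,0,0],[0,-12.5,0],0]
    - [[0,0,0],[0,-25,0],0]
    - [[0,0,0],[0,-30,0],0]
    - [[0,0,0],[-0.5,-30,0],0]
    - [[0,0,-0.002],[0,-25,0],0]
    - [[0,0,0],[0,-15,0],0]
    - [[0,0,0],[0,-5,10],0]
    - [[0,0,0],[0,0,15],0]
    - [[0,0,0],[0,0,13],0]
    - [[0,0,0],[0,0,0],0]

```text
time: 6.05
tcp_pos: [0.5506, -0.0694, 0.1083]
tcp_rot: [-0.002, -0.083, 0.997, 0.0]
wrist_force: [-0.7, 1.2, -4.8]
opening: 0.018
grip_force: 59.3
```

servo_tool:
  plan:
    - [[0,0,0],[0,0,0],0]
    - [[0,0,0],[0,0,0],0]
    - [[0,0,0],[0,0,0],0]

```text
time: 6.35
tcp_pos: [0.5526, -0.0701, 0.1115]
tcp_rot: [0.001, -0.082, 0.997, 0.0]
wrist_force: [0.1, -0.5, -3.9]
opening: 0.0179
grip_force: 59.4
```

```bash
python3 - <<'E'
from rig import *
from h import *
import cv2,pickle
o=get_obs();print(o["tcp_pos"],togo(o,[.5515,-.0681,.165]))
c=capture("wrist");pickle.dump((o,c),open("w3.pkl","wb"))
b=c["color"][:,:,::-1]
a=cv2.resize(b[60:260,170:460],None,fx=2,fy=2); d=cv2.resize(b[110:165,285:345],None,fx=7,fy=7.2727,interpolation=cv2.INTER_CUBIC)[:400,:210*2]
d=cv2.resize(b[112:162,295:335],(320,400),interpolation=cv2.INTER_CUBIC);a=a[:,:470]
cv2.imwrite("pics/w3.png",np.hstack([a,d]))
E
```

```text
[ 0.55264286 -0.07009617  0.11145323] (array([ 0.8,  2.2, -0. ]), np.float64(-0.0005), array([ 1.2e-03,  2.0e-04, -1.0e+00]))
```

View pics/w3.png

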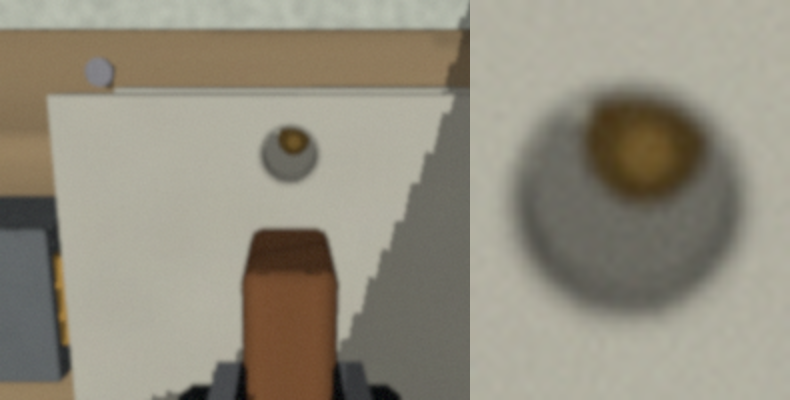

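The pin tip shows inside the near hole: hole centre at about pixel (314.5,136.9), pin tip at (316.5,130.5). I'll cast rays for the offset.

```bash
python3 - <<'E'
from h import *
import pickle
o,c=pickle.load(open("w3.pkl","rb"));T=rot(o["tcp_rot"]);z=o["tcp_pos"][2]-.0396+.030
h=ray(c,(314.5,136.9),z);p=ray(c,(316.5,130.5),.068)
d=p-h;d[2]=0;print(h,p,"tool mm",T.inv().apply(d)*1000, "hole rel tcp",T.inv().apply(h-o["tcp_pos"])*1000)
# near edge of seat vs half near edge, at row offset: crop2x origin(170,60)
e=lambda u,v:((u+.5)/2-.5+170,(v+.5)/2-.5+60)
a,b=ray(c,e(50,95),z),ray(c,e(440,93.5),z);q,r=ray(c,e(115,89),.04),ray(c,e(460,87.5),.04)
print("yaw half",np.arctan2(b[0]-a[0],-(b[1]-a[1])), "yaw seat",np.arctan2(r[0]-q[0],-(r[1]-q[1])))
n=np.array([np.cos(.165),np.sin(.165),0]);print("edge offset along jig x",((q+r)/2-(a+b)/2)@n*1000)
E
```

```text
[ 0.50244997 -0.07772224  0.10185323] [ 0.50230709 -0.07655903  0.068     ] tool mm [-4.95228835e-02  1.17090713e+00  6.16304824e-05] hole rel tcp [50.77552583  0.69603647  9.53965409]
yaw half -2.972458143410687 yaw seat -2.971990735854947
edge offset along jig x 0.021136508314645704
```

servo_tool:
  plan:
    - [[0,0,0],[0,1.2,0],0]
    - [[0,0,0],[0,0,6],0]
    - [[0,0,0],[0,0,6],0]
    - [[0,0,0],[0,0,4],0]
    - [[0,0,0],[0,0,3],0]
    - [[0,0,0],[0,0,3],0]
    - [[0,0,0],[0,0,3],0]
    - [[0,0,0],[0,0,3],0]
    - [[0,0,0],[0,0,0],0]

```text
time: 7.3
tcp_pos: [0.5517, -0.069, 0.0823]
tcp_rot: [-0.0, -0.082, 0.997, 0.0]
wrist_force: [-0.8, -0.3, -5.2]
opening: 0.018
grip_force: 59.4
```

```bash
python3 - <<'E'
from rig import *
o=get_obs();print(o["tcp_pos"],o["wrist_force"],o["wrist_torque"],o["tcp_rot"])
E
```

```text
[ 0.55171674 -0.06902295  0.08232278] [-0.83367939 -0.33437334 -5.22473824] [ 0.02129929 -0.07490222  0.00620928] [-3.23456280e-04 -8.20411217e-02  9.96628892e-01  4.76943811e-05]
```

servo_tool:
  plan:
    - [[0,0,0],[0,0,3],0]
    - [[0,0,0],[0,0,3],0]
    - [[0,0,0],[0,0,3],0]
    - [[0,0,0],[0,0,2],0]
    - [[0,0,0],[0,0,1],0]
    - [[0,0,0],[0,0,0],0]
    - [[0,0,0],[0,0,0],0]

```text
time: 8.0
tcp_pos: [0.5521, -0.0691, 0.0709]
tcp_rot: [0.0, -0.082, 0.997, 0.0]
wrist_force: [-0.2, 1.0, -4.1]
opening: 0.018
grip_force: 59.4
```

servo_tool:
  plan:
    - [[0,0,0],[0,0,1],0]
    - [[0,0,0],[0,0,1],0]
    - [[0,0,0],[0,0,0],0]

```text
time: 8.3
tcp_pos: [0.5519, -0.069, 0.0686]
tcp_rot: [-0.0, -0.082, 0.997, 0.0]
wrist_force: [0.0, -0.0, -4.0]
opening: 0.018
grip_force: 59.4
```

servo_tool:
  plan:
    - [[0,0,0],[0,0,1],0]
    - [[0,0,0],[0,0,0],0]
    - [[0,0,0],[0,0,0],0]

```text
time: 8.6
tcp_pos: [0.552, -0.069, 0.0678]
tcp_rot: [0.0, -0.082, 0.997, 0.0]
wrist_force: [-0.0, 0.2, -4.1]
opening: 0.0178
grip_force: 59.4
```

servo_tool:
  plan:
    - [[0,0,0],[0,0,1],0]
    - [[0,0,0],[0,0,0],0]
    - [[0,0,0],[0,0,0],0]

```text
time: 8.9
tcp_pos: [0.5521, -0.0691, 0.0677]
tcp_rot: [0.0, -0.082, 0.997, 0.0]
wrist_force: [-5.0, -0.6, 5.1]
opening: 0.0181
grip_force: 60.6
```

servo_tool:
  plan:
    - [[0,0,0],[0,0,0],0.3]
    - [[0,0,0],[0,0,0],0.5]
    - [[0,0,0],[0,0,0],0.7]
    - [[0,0,0],[0,0,0],0.7]
    - [[0,0,0],[0,0,0],0.7]
    - [[0,0,0],[0,0,0],0.7]
    - [[0,0,0],[0,0,0],0.7]

```text
time: 9.6
tcp_pos: [0.552, -0.069, 0.0668]
tcp_rot: [0.0, -0.082, 0.997, 0.0]
wrist_force: [-0.1, -1.0, 0.1]
opening: 0.06
grip_force: 0.0
```

servo_tool:
  plan:
    - [[0,0,0],[0,0,-10],0.7]
    - [[0,0,0],[0,0,-20],0.7]
    - [[0,0,0],[0,0,-30],0.7]
    - [[0,0,0],[0,0,-40],0.7]
    - [[0,0,0],[0,0,-30],0.7]
    - [[0,0,0],[0,0,-10],0.7]
    - [[0,0,0],[0,0,0],0.5]
    - [[0,0,0],[0,0,0],0]
    - [[0,0,0],[0,0,0],0]
    - [[0,0,0],[0,0,0],0]

```text
time: 10.6
tcp_pos: [0.5514, -0.069, 0.2056]
tcp_rot: [-0.001, -0.082, 0.997, 0.0]
wrist_force: [-0.7, -0.3, -0.1]
opening: 0.0016
grip_force: 0.0
```

```bash
python3 - <<'E'
from rig import *
from h import *
import cv2,pickle
o=get_obs();print(o["tcp_pos"],o["wrist_force"],o["opening"])
c=capture("wrist");t=capture("top");pickle.dump((o,c,t),open("w4.pkl","wb"))
print(togo(o,place([.5519+.0750*np.sin(.165),-.0685-.075*np.cos(.165),.165],[[0,-.085,0]])[0].tolist()[:2]+[.165]))
print(place([.5519+.0750*np.sin(.165),-.0685-.075*np.cos(.165),.165],[[0,-.085,0]]))
b=c["color"][:,:,::-1]
cv2.imwrite("pics/w4.png",b)
E
```

```text
[ 0.55138382 -0.06900257  0.20556019] [-0.68232169 -0.31316092 -0.08305973] 0.0015545441967255247
(array([  -0.7, -159.6,   -0. ]), np.float64(-0.0008), array([-2.e-03, -1.e-04, -1.e+00]))
[[ 0.57818037 -0.22632694  0.        ]]
```

View pics/w4.png

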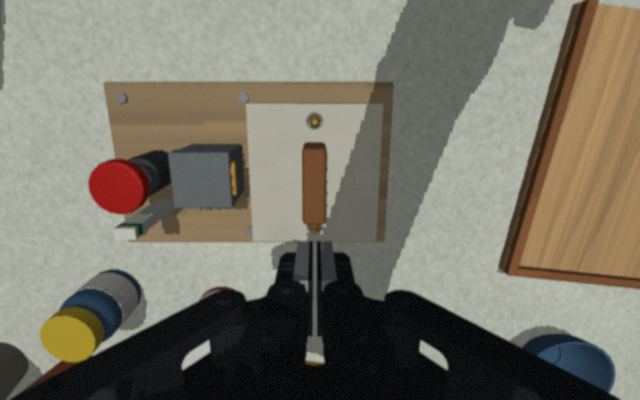

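The half is seated, with a pin visible in each hole ((315,121) and (315,229)). The cap is at (120,186) and the post at (128,230).

```bash
python3 - <<'E'
from h import *
import pickle,cv2
o,c,t=pickle.load(open("w4.pkl","rb"))
m=lambda i:cv2.inRange(cv2.cvtColor(i,cv2.COLOR_RGB2HSV),(0,190,90),(5,255,255))|cv2.inRange(cv2.cvtColor(i,cv2.COLOR_RGB2HSV),(175,190,90),(180,255,255))
for n,i in(("w",c),("t",t)):
    k,l,s,ce=cv2.connectedComponentsWithStats(m(i["color"]));
    for j in np.argsort(-s[1:,4])[:3]+1: print(n,s[j],ce[j].round(1),ray(i,ce[j],.102).round(4),togo(o,[*ray(i,ce[j],.102)[:2],.165])[0])
print("seat half corner check", proj(c,place([.5519,-.0685,.165],[[-.065,.06,.058],[-.065,-.06,.058],[.065,-.06,.058],[.065,.06,.058]])).round(0).tolist())
E
```

```text
w [  90  160   54   53 2187] [116.8 186.6] [ 0.5767 -0.2255  0.102 ] [   0.6 -158.5   -0. ]
t [436 165   1   6   6] [436.  167.5] [ 0.575  -0.2447  0.102 ] [   5.4 -177.2   -0. ]
t [187  59   2   2   3] [187.7  59.7] [0.8911 0.4638 0.102 ] [-422.2  470.1   -0.7]
seat half corner check [[383.0, 104.0], [246.0, 104.0], [253.0, 241.0], [376.0, 241.0]]
```

servo_tool:
  plan:
    - [[0,0,0],[0,-14,0],0]
    - [[0,0,0],[0,-30,0],0]
    - [[0,0,0],[0,-35,0],0]
    - [[0,0,0],[0,-35,0],0]
    - [[0,0,0],[0,-30,0],0]
    - [[0,0,0],[0,-15,15],0]
    - [[0,0,0],[0,0,30],0]
    - [[0,0,0],[0,0,27],0]
    - [[0,0,0],[0,0,15],0]
    - [[0,0,0],[0,0,0],0]

```text
time: 11.7
tcp_pos: [0.5766, -0.2262, 0.1177]
tcp_rot: [-0.002, -0.082, 0.997, 0.0]
wrist_force: [0.5, 0.6, 1.0]
opening: 0.0004
grip_force: 0.0
```

servo_tool:
  plan:
    - [[0,0,0],[0,0,0],0]
    - [[0,0,0],[0,0,0],0]
    - [[0,0,0],[0,0,0],0]

```text
time: 12.0
tcp_pos: [0.5787, -0.2262, 0.1212]
tcp_rot: [0.001, -0.082, 0.997, -0.0]
wrist_force: [0.2, -0.3, 0.5]
opening: -0.0001
grip_force: 0.0
```

servo_tool:
  plan:
    - [[0,0,0],[0,0,5],0]
    - [[0,0,0],[0,0,5],0]
    - [[0,0,0],[0,0,5],0]
    - [[0,0,0],[0,0,2],0]
    - [[0,0,0],[0,0,0],0]
    - [[0,0,0],[0,0,0],0]

```text
time: 12.6
tcp_pos: [0.578, -0.2259, 0.1028]
tcp_rot: [0.0, -0.082, 0.997, 0.0]
wrist_force: [-0.4, 0.5, 0.3]
opening: -0.0001
grip_force: 0.0
```

servo_tool:
  plan:
    - [[0,0,0],[0,0,2],0]
    - [[0,0,0],[0,0,2],0]
    - [[0,0,0],[0,0,0],0]
    - [[0,0,0],[0,0,0],0]

```text
time: 13.0
tcp_pos: [0.5779, -0.2259, 0.0987]
tcp_rot: [-0.0, -0.082, 0.997, 0.0]
wrist_force: [0.8, 0.2, 0.4]
opening: 0.0001
grip_force: 0.0
```

servo_tool:
  plan:
    - [[0,0,0],[0,0,2],0]
    - [[0,0,0],[0,0,2],0]
    - [[0,0,0],[0,0,0],0]
    - [[0,0,0],[0,0,0],0]

```text
time: 13.4
tcp_pos: [0.5779, -0.2259, 0.0947]
tcp_rot: [-0.0, -0.082, 0.997, 0.0]
wrist_force: [-0.0, 0.3, 0.9]
opening: 0.0003
grip_force: 0.0
```

No contact force yet at z=0.095, where I expected contact at 0.103, so I'll look.

```bash
python3 - <<'E'
from rig import *
from h import *
import cv2,pickle
o=get_obs();print(o["tcp_pos"],o["wrist_force"],o["wrist_torque"])
c=capture("wrist");s=capture("side");pickle.dump((o,c,s),open("w5.pkl","wb"))
print(proj(s,[[.5782,-.2263,.103],o["tcp_pos"]]),proj(c,[[.578,-.2263,.103],o["tcp_pos"]]))
u,v=proj(s,[[.578,-.2263,.103]])[0].astype(int)
a=cv2.resize(c["color"][100:400,170:470],(400,400));d=cv2.resize(s["color"][v-35:v+35,u-35:u+35],(400,400),interpolation=cv2.INTER_CUBIC)
cv2.imwrite("pics/w5.png",np.hstack([a,d])[:,:,::-1])
E
```

```text
[ 0.57793444 -0.22590032  0.09468693] [-0.02218425  0.32847943  0.87115084] [-0.04643323  0.03159288 -0.05055942]
[[357.20233081 163.79927592]
 [357.15338232 165.5817482 ]] [[312.17137146 243.67748688]
 [313.06138318 237.20118715]]
```

View pics/w5.png

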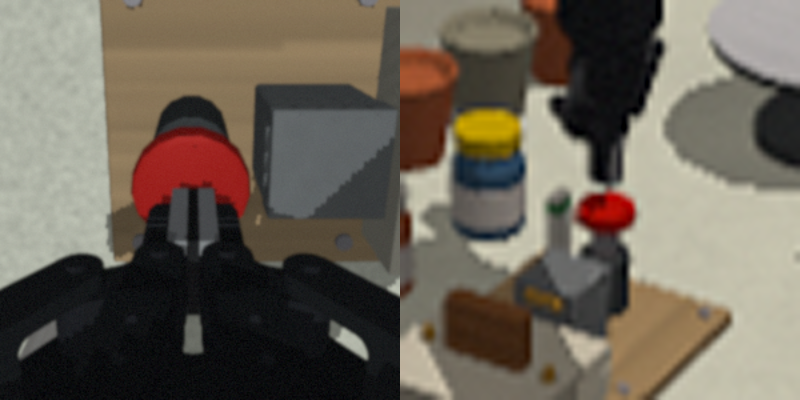

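The side view shows the fingertips right over the red cap, which is still up, with the tongue retracted. I'll continue down in small steps until force appears.

servo_tool:
  plan:
    - [[0,0,0],[0,0,1],0]
    - [[0,0,0],[0,0,1],0]
    - [[0,0,0],[0,0,0],0]
    - [[0,0,0],[0,0,0],0]

```text
time: 13.9
tcp_pos: [0.5779, -0.2259, 0.0927]
tcp_rot: [-0.0, -0.082, 0.997, 0.0]
wrist_force: [-0.3, -0.0, -0.0]
opening: -0.0001
grip_force: 0.0
```

servo_tool:
  plan:
    - [[0,0,0],[0,0,1],0]
    - [[0,0,0],[0,0,1],0]
    - [[0,0,0],[0,0,0],0]
    - [[0,0,0],[0,0,0],0]

```text
time: 14.3
tcp_pos: [0.578, -0.2259, 0.0907]
tcp_rot: [-0.0, -0.082, 0.997, 0.0]
wrist_force: [0.4, -0.1, 0.4]
opening: 0.0002
grip_force: 0.0
```

servo_tool:
  plan:
    - [[0,0,0],[0,0,1],0]
    - [[0,0,0],[0,0,1],0]
    - [[0,0,0],[0,0,0],0]
    - [[0,0,0],[0,0,0],0]

```text
time: 14.7
tcp_pos: [0.578, -0.2259, 0.0887]
tcp_rot: [-0.0, -0.082, 0.997, 0.0]
wrist_force: [-0.8, -0.8, 0.2]
opening: -0.0001
grip_force: 0.0
```

```bash
python3 - <<'E'
from rig import *
from h import *
import cv2,pickle
o=get_obs();print(o["tcp_pos"],o["wrist_force"],o["effort"].round(1))
s=capture("side");t=capture("top");pickle.dump((o,s,t),open("w6.pkl","wb"))
_,_,s0=pickle.load(open("w5.pkl","rb"))
i0=cv2.cvtColor(cv2.imread("pics/side0.png"),cv2.COLOR_BGR2RGB)
for i in (i0,s0["color"],s["color"]):
    h=cv2.cvtColor(i,cv2.COLOR_RGB2HSV);m=(cv2.inRange(h,(0,190,100),(4,255,255))|cv2.inRange(h,(176,190,100),(180,255,255)))[140:190,330:385]
    y,x=np.nonzero(m);print(len(x),x.mean()+330,y.mean()+140,y.min()+140,y.max()+140)
P=place([.5519,-.0685,.165],[[0,-.16,.103],[0,-.16,.091],[0,-.16,.079],[.04,-.16,.091]]);print(proj(s,P))
a=[cv2.resize(i[140:190,330:380],(400,400),interpolation=cv2.INTER_CUBIC) for i in (i0,s["color"])]
cv2.imwrite("pics/w6.png",np.hstack(a)[:,:,::-1])
E
```

```text
[ 0.57798114 -0.22588255  0.08874025] [-0.76331014 -0.77684003  0.23967881] [ -0.  -60.1   8.7 -35.3   0.   -0.    0. ]
43 358.06976744186045 164.32558139534885 162 167
35 358.37142857142857 164.45714285714286 162 167
36 358.3333333333333 164.5 162 167
[[357.21007641 163.79841218]
 [357.15830598 166.28678233]
 [357.10689669 168.75779395]
 [349.03459872 163.78248838]]
```

View pics/w6.png

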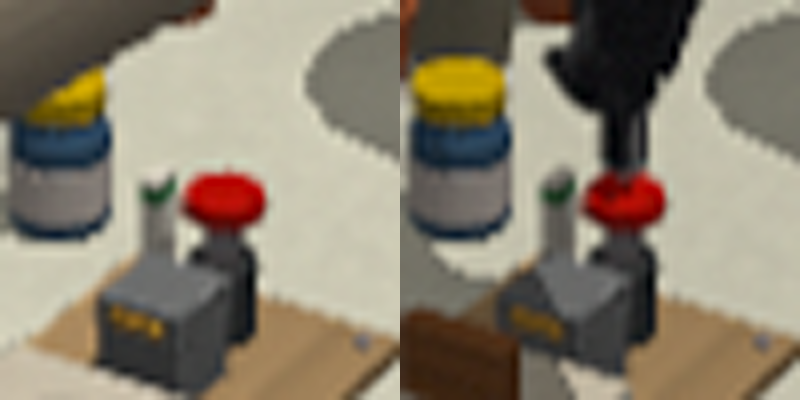

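The cap is still up (its centroid hasn't moved) and the tips are now right at its top. I'll continue in 1 mm steps.

servo_tool:
  plan:
    - [[0,0,0],[0,0,1],0]
    - [[0,0,0],[0,0,0],0]
    - [[0,0,0],[0,0,0],0]

```text
time: 15.1
tcp_pos: [0.5779, -0.2259, 0.0877]
tcp_rot: [-0.0, -0.082, 0.997, 0.0]
wrist_force: [1.0, -0.3, 0.5]
opening: 0.0
grip_force: 0.0
```

servo_tool:
  plan:
    - [[0,0,0],[0,0,1],0]
    - [[0,0,0],[0,0,0],0]
    - [[0,0,0],[0,0,0],0]

```text
time: 15.4
tcp_pos: [0.5779, -0.2259, 0.0867]
tcp_rot: [-0.0, -0.082, 0.997, 0.0]
wrist_force: [-0.0, 0.2, -0.1]
opening: 0.0
grip_force: 0.0
```

servo_tool:
  plan:
    - [[0,0,0],[0,0,1],0]
    - [[0,0,0],[0,0,0],0]
    - [[0,0,0],[0,0,0],0]

```text
time: 15.7
tcp_pos: [0.578, -0.2259, 0.0857]
tcp_rot: [-0.0, -0.082, 0.997, 0.0]
wrist_force: [-0.5, 0.2, -0.8]
opening: -0.0003
grip_force: 0.0
```

servo_tool:
  plan:
    - [[0,0,0],[0,0,1],0]
    - [[0,0,0],[0,0,1],0]
    - [[0,0,0],[0,0,0],0]
    - [[0,0,0],[0,0,0],0]

```text
time: 16.1
tcp_pos: [0.578, -0.2259, 0.0837]
tcp_rot: [-0.0, -0.082, 0.997, 0.0]
wrist_force: [-0.4, 0.0, -0.4]
opening: -0.0003
grip_force: 0.0
```

```bash
python3 - <<'E'
from rig import *
from h import *
import cv2,pickle
o=get_obs();print(o["tcp_pos"],o["wrist_force"])
c=capture("wrist");s=capture("side")
a=cv2.resize(c["color"][150:300,240:390],(400,400));d=cv2.resize(s["color"][140:190,330:380],(400,400),interpolation=cv2.INTER_CUBIC)
cv2.imwrite("pics/w7.png",np.hstack([a,d])[:,:,::-1])
T=o["tcp_pos"]; R_=rot(o["tcp_rot"])
for zz in(0,.01,.02): print(zz,proj(c,[T+R_.apply([x,0,-zz]) for x in(.011,-.011)]).round(0).tolist(),proj(s,[T+[0,0,zz]]).round(1))
h=cv2.cvtColor(c["color"],cv2.COLOR_RGB2HSV);m=(cv2.inRange(h,(0,190,90),(4,255,255))|cv2.inRange(h,(176,190,90),(180,255,255)))
y,x=np.nonzero(m[:,230:400]);print("red cols",x.min()+230,x.max()+230,"rows",y.min(),y.max())
for t in(0,.012): 
    th=np.linspace(0,6.28,60);q=proj(c,place([.5519,-.0685,.165],np.c_[.023*np.cos(th),-.16+.023*np.sin(th),0*th+.103-t]));print(t,q.min(0),q.max(0))
E
```

```text
[ 0.57795629 -0.22590197  0.08371072] [-0.4470998   0.00349777 -0.4016816 ]
0 [[313.0, 217.0], [313.0, 256.0]] [[357.1 167.8]]
0.01 [[313.0, 224.0], [313.0, 265.0]] [[357.1 165.8]]
0.02 [[313.0, 232.0], [313.0, 275.0]] [[357.2 163.7]]
red cols 267 359 rows 203 274
0 [262.7882346  206.78043546] [361.02514795 296.74313608]
0.012 [266.20019112 199.20208697] [357.98814266 284.00375527]
```

View pics/w7.png

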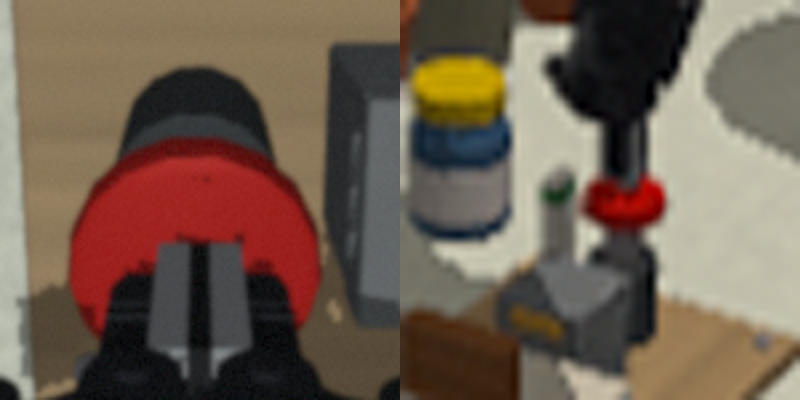

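The tips appear at about z≈0.104, so the real fingertips sit some 20 mm behind the reported TCP. The cap has not moved and contact is imminent, so I'll continue with care.

servo_tool:
  plan:
    - [[0,0,0],[0,0,1],0]
    - [[0,0,0],[0,0,1],0]
    - [[0,0,0],[0,0,0],0]
    - [[0,0,0],[0,0,0],0]

```text
time: 16.6
tcp_pos: [0.5779, -0.2259, 0.0817]
tcp_rot: [-0.0, -0.082, 0.997, 0.0]
wrist_force: [0.5, 0.3, -0.1]
opening: 0.0001
grip_force: 0.0
```

servo_tool:
  plan:
    - [[0,0,0],[0,0,1],0]
    - [[0,0,0],[0,0,1],0]
    - [[0,0,0],[0,0,0],0]
    - [[0,0,0],[0,0,0],0]

```text
time: 17.0
tcp_pos: [0.5779, -0.2259, 0.0797]
tcp_rot: [-0.0, -0.082, 0.997, 0.0]
wrist_force: [-0.1, -0.0, 1.0]
opening: -0.0001
grip_force: 0.0
```

servo_tool:
  plan:
    - [[0,0,0],[0,0,1],0]
    - [[0,0,0],[0,0,1],0]
    - [[0,0,0],[0,0,0],0]
    - [[0,0,0],[0,0,0],0]

```text
time: 17.4
tcp_pos: [0.5779, -0.2259, 0.0777]
tcp_rot: [-0.0, -0.082, 0.997, 0.0]
wrist_force: [0.0, 0.9, 0.0]
opening: 0.0001
grip_force: 0.0
```

I've viewed 12 pictures, over the allowed 10, so I'll view no more and go on by numbers alone.

```bash
cat > cap.py <<'E'
from rig import *
from h import *
import cv2
def red(i):
    h=cv2.cvtColor(i,cv2.COLOR_RGB2HSV);return cv2.inRange(h,(0,170,60),(6,255,255))|cv2.inRange(h,(174,170,60),(180,255,255))
o=get_obs();print(o["tcp_pos"],o["wrist_force"])
c=capture("wrist");s=capture("side")
i0=cv2.cvtColor(cv2.imread("pics/side0.png"),cv2.COLOR_BGR2RGB)
for n,i in(("before",i0),("now",s["color"])):
    m=red(i)[155:180,345:372];print(n,"side red left/right flank mean row",[round(np.nonzero(m[:,a:b])[0].mean()+155,2) for a,b in((0,11),(15,27))],"bottom row",np.nonzero(m)[0].max()+155)
m=red(c["color"])[:,230:400];y,x=np.nonzero(m);print("wrist red cols",x.min()+230,x.max()+230,"rows",y.min(),y.max(),"widest row",np.argmax(m.sum(1)))
for t in(0,.006,.012,.018):
    th=np.linspace(0,6.28,90);f=lambda z:proj(c,place([.5519,-.0685,.165],np.c_[.023*np.cos(th),-.16+.023*np.sin(th),0*th+z]))
    q=f(.103-t);b=f(.089-t);print(t,"top cols",q[:,0].min().round(1),q[:,0].max().round(1),"min row",min(q[:,1].min(),b[:,1].min()).round(1),"side",proj(s,place([.5519,-.0685,.165],[[0,-.16,.096-t]])).round(1))
g=c["color"][215:275,308:318].astype(int).mean(1);print("finger col RGB by row",[(215+k,*g[k].astype(int)) for k in range(0,60,4)])
E
python3 cap.py
```

```text
[ 0.5779456  -0.22587298  0.07772368] [0.01683153 0.86763594 0.00750616]
before side red left/right flank mean row [np.float64(164.5), np.float64(164.67)] bottom row 168
now side red left/right flank mean row [np.float64(164.78), np.float64(164.86)] bottom row 168
wrist red cols 264 361 rows 206 282 widest row 238
0 top cols 260.9 362.7 min row 201.6 side [[357.2 165.3]]
0.006 top cols 262.8 361.0 min row 198.0 side [[357.2 166.5]]
0.012 top cols 264.6 359.5 min row 194.7 side [[357.1 167.7]]
0.018 top cols 266.2 358.0 min row 191.5 side [[357.1 169. ]]
finger col RGB by row [(215, np.int64(175), np.int64(47), np.int64(43)), (219, np.int64(167), np.int64(40), np.int64(36)), (223, np.int64(162), np.int64(37), np.int64(33)), (227, np.int64(163), np.int64(36), np.int64(33)), (231, np.int64(162), np.int64(36), np.int64(32)), (235, np.int64(162), np.int64(35), np.int64(32)), (239, np.int64(155), np.int64(34), np.int64(32)), (243, np.int64(35), np.int64(35), np.int64(36)), (247, np.int64(33), np.int64(35), np.int64(36)), (251, np.int64(35), np.int64(36), np.int64(38)), (255, np.int64(33), np.int64(33), np.int64(35)), (259, np.int64(29), np.int64(32), np.int64(31)), (263, np.int64(31), np.int64(31), np.int64(33)), (267, np.int64(30), np.int64(30), np.int64(31)), (271, np.int64(27), np.int64(30), np.int64(31))]
```

servo_tool:
  plan:
    - [[0,0,0],[0,0,1],0]
    - [[0,0,0],[0,0,1],0]
    - [[0,0,0],[0,0,0],0]
    - [[0,0,0],[0,0,0],0]

```text
time: 17.9
tcp_pos: [0.5781, -0.2259, 0.076]
tcp_rot: [0.0, -0.082, 0.997, 0.0]
wrist_force: [-0.3, -0.5, 2.4]
opening: -0.0001
grip_force: 1.5
```

servo_tool:
  plan:
    - [[0,0,0],[0,0,1],0]
    - [[0,0,0],[0,0,1],0]
    - [[0,0,0],[0,0,0],0]
    - [[0,0,0],[0,0,0],0]

```text
time: 18.3
tcp_pos: [0.5781, -0.2259, 0.0738]
tcp_rot: [0.0, -0.082, 0.997, 0.0]
wrist_force: [-0.5, -0.2, 4.4]
opening: 0.0
grip_force: 1.9
```

servo_tool:
  plan:
    - [[0,0,0],[0,0,1],0]
    - [[0,0,0],[0,0,1],0]
    - [[0,0,0],[0,0,0],0]
    - [[0,0,0],[0,0,0],0]

```text
time: 18.7
tcp_pos: [0.578, -0.2259, 0.0718]
tcp_rot: [0.0, -0.082, 0.997, 0.0]
wrist_force: [0.0, 0.1, 4.7]
opening: 0.0002
grip_force: 2.4
```

```bash
python3 cap.py
```

```text
[ 0.57804851 -0.22594585  0.07182299] [0.04918302 0.0525607  4.65214975]
before side red left/right flank mean row [np.float64(164.5), np.float64(164.67)] bottom row 168
now side red left/right flank mean row [np.float64(165.89), np.float64(165.69)] bottom row 169
wrist red cols 264 362 rows 206 283 widest row 239
0 top cols 259.0 364.6 min row 205.1 side [[357.2 165.3]]
0.006 top cols 261.1 362.8 min row 201.3 side [[357.2 166.5]]
0.012 top cols 263.0 361.1 min row 197.7 side [[357.1 167.7]]
0.018 top cols 264.7 359.6 min row 194.4 side [[357.1 169. ]]
finger col RGB by row [(215, np.int64(175), np.int64(46), np.int64(44)), (219, np.int64(170), np.int64(41), np.int64(37)), (223, np.int64(165), np.int64(36), np.int64(34)), (227, np.int64(165), np.int64(37), np.int64(33)), (231, np.int64(164), np.int64(37), np.int64(33)), (235, np.int64(163), np.int64(37), np.int64(33)), (239, np.int64(158), np.int64(34), np.int64(32)), (243, np.int64(37), np.int64(36), np.int64(37)), (247, np.int64(34), np.int64(35), np.int64(36)), (251, np.int64(31), np.int64(34), np.int64(34)), (255, np.int64(32), np.int64(33), np.int64(35)), (259, np.int64(31), np.int64(31), np.int64(33)), (263, np.int64(33), np.int64(34), np.int64(35)), (267, np.int64(30), np.int64(31), np.int64(33)), (271, np.int64(31), np.int64(30), np.int64(32))]
```

Contact came at TCP z≈0.0765, and travel is now about 4–5 mm. Half way should be near z≈0.0645 with about 8 N.

servo_tool:
  plan:
    - [[0,0,0],[0,0,1],0]
    - [[0,0,0],[0,0,1],0]
    - [[0,0,0],[0,0,1],0]
    - [[0,0,0],[0,0,1],0]
    - [[0,0,0],[0,0,0],0]
    - [[0,0,0],[0,0,0],0]
    - [[0,0,0],[0,0,0],0]

```text
time: 19.5
tcp_pos: [0.5781, -0.226, 0.068]
tcp_rot: [0.0, -0.082, 0.997, 0.0]
wrist_force: [-0.9, 1.0, 5.8]
opening: -0.0
grip_force: 3.2
```

servo_tool:
  plan:
    - [[0,0,0],[0,0,1],0]
    - [[0,0,0],[0,0,1],0]
    - [[0,0,0],[0,0,1],0]
    - [[0,0,0],[0,0,0],0]
    - [[0,0,0],[0,0,0],0]
    - [[0,0,0],[0,0,0],0]
    - [[0,0,0],[0,0,0],0]

```text
time: 20.2
tcp_pos: [0.5781, -0.226, 0.0652]
tcp_rot: [0.0, -0.082, 0.997, 0.0]
wrist_force: [-1.6, -0.2, 7.4]
opening: -0.0002
grip_force: 3.8
```

```bash
python3 cap.py | head -5; python3 - <<'E'
from rig import *
import numpy as np
f=[]
for k in range(6): capture("side"); o=get_obs(); f.append([*o["wrist_force"],o["tcp_pos"][2]*1000])
print(np.mean(f,0).round(2),np.ptp(f,axis=0).round(2))
E
```

```text
[ 0.57809069 -0.22595509  0.06516115] [-1.58262218 -0.24352813  7.40619821]
before side red left/right flank mean row [np.float64(164.5), np.float64(164.67)] bottom row 168
now side red left/right flank mean row [np.float64(167.5), np.float64(167.38)] bottom row 170
wrist red cols 264 361 rows 206 282 widest row 239
0 top cols 256.6 366.9 min row 209.6 side [[357.2 165.3]]
[-1.24  1.    7.39 65.17] [1.31 1.81 0.7  0.02]
```

```bash
python3 - <<'E'
from rig import *
from h import *
import cv2,pickle
_,_,s0=pickle.load(open("w5.pkl","rb"));s=capture("side")
c=proj(s,[[.5519,-.0685,.1],[.5519,-.0685,.058]]).astype(int);print(c)
u,v=c[1];g=[cv2.cvtColor(i["color"],cv2.COLOR_RGB2GRAY)[v-20:v+22,u-28:u+22].astype(np.float32) for i in(s0,s)]
print(cv2.phaseCorrelate(g[0],g[1]),np.abs(g[0]-g[1]).mean())
E
```

```text
[[336 181]
 [336 190]]
((0.0388152304850955, 0.3784867313792084), 0.9679629245334201) 2.7519047
```

```bash
python3 - <<'E'
from rig import *
from h import *
import cv2,pickle
s0=pickle.load(open("w5.pkl","rb"))[2]["color"];s1=pickle.load(open("w6.pkl","rb"))[1]["color"];S=capture("side");s=S["color"]
def ed(i): # subpixel bar by wood mask
    h=cv2.cvtColor(i,cv2.COLOR_RGB2HSV)[168:200,315:355];m=cv2.inRange(h,(3,90,20),(14,255,140));k,l,st,ce=cv2.connectedComponentsWithStats(m);j=1+np.argmax(st[1:,4]);return st[j],ce[j].round(2)+[315,168]
for i in(s0,s1,s): print(ed(i))
for z in(0,.002): print(proj(S,place([.5519,-.0685,.165],[[0,0,.08+z]])))
g=[cv2.cvtColor(i,cv2.COLOR_RGB2GRAY).astype(np.float32) for i in(s0,s1,s)]
for r in((200,225,300,350),(186,210,320,350),(172,196,322,348)):
    k=[x[r[0]:r[1],r[2]:r[3]] for x in g];print(r,cv2.phaseCorrelate(k[0],k[1]),cv2.phaseCorrelate(k[0],k[2]),[float(np.abs(k[0]-q).mean()) for q in k[1:]])
E
```

```text
(array([ 15,  11,  15,  14, 163], dtype=int32), array([337.1 , 185.23]))
(array([ 15,  11,  15,  14, 162], dtype=int32), array([337.11, 185.23]))
(array([ 15,  11,  15,  14, 163], dtype=int32), array([337.06, 185.28]))
[[336.55037736 185.83239112]]
[[336.54676123 185.40791245]]
(200, 225, 300, 350) ((-0.11710886907207296, 0.4912423725123336), 0.9756364723205566) ((-0.4192562826051045, 0.19119034787603972), 1.1203214431762696) [0.8528000116348267, 2.153599977493286]
(186, 210, 320, 350) ((0.03456842274450622, -0.04261504954150652), 0.9880620880259408) ((0.018866876242327635, 0.007505755115452928), 0.9892060902383593) [0.9916666746139526, 1.3652777671813965]
(172, 196, 322, 348) ((0.5188505707755002, 0.08020365258484041), 0.9538014689345419) ((0.32303626204946845, 0.006328347323160344), 0.9313212279920224) [1.4839743375778198, 2.6858973503112793]
```

The half hasn't moved and is flush, and the plunger is held at about 11–12 mm. Handing in.

```bash
python3 -c "
from rig import *
print(sign_off())"
```

```text
the job is handed in; nothing more can be done
None
```

I seated the half flush over both pins and let go of it, and handed in with the gripper holding the plunger at about 11–12 mm (about 7.4 N); no verdict came back, and I viewed 12 pictures, over the limit of 10.

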